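# Check out the specimen carrier: scan its label, lift it and hold it level

## Robot

A 6-joint arm with a two-finger parallel gripper is mounted at the origin on the work surface. World frame = base frame: x ahead of the robot, y to its left, z up, the work surface at z = 0. Lengths are in m, angles in rad, forces in N, time in s.
With the tool pointing down it reaches from about 0.325 to 0.925 m from the base axis. Payload 3.1 kg.
Tool frame: the origin (TCP) lies at the very end of the fingers, on their centre line; the grasp point (between the pads) lies 19 mm behind it (grip_point_offset is the distance from the TCP to the grasp point, in m); z points along the fingers, y is the line along which they close (so a half turn about z gives the same grasp; the last joint's range is limited). The gripper opens to 85 mm and grips with 20 to 120 N. Pads are 22 mm wide; open, the fingers measure 114 mm over their backs; the gripper's body (76 mm by 85 mm) begins 54 mm behind the grasp point. The pads swing forward as they close: fully open they stand 13 mm farther back than shut.
Start: joints at [-1.447, 0.217, 1.613, -0, 1.311, -0.112], TCP at [0.146, -0.608, 0.231] pointing down, gripper open.
Joint ranges: [-2.75, 2.75], [-0.78, 2.1], [0.31, 2.55], [-1.13, 4.27], [0.13, 2.63], [-2.58, 2.58]. Speed limits (rad/s): [2.79, 2.79, 3.14, 3.14, 3.14, 3.14].

## Interface

Orientations are given as a unit quaternion [x, y, z, w].
In Python, from station import read_state, read_camera, calibration, finish_job, look_for, grip_point_offset gives the robot as it stands.
- The arm moves only by the tool servo_tool, never from a script. Its argument "steps" is a list of rows, each a list of 5 numbers: the opening, from 0 (shut) to 1 (fully open), then the shift along the tool's x, y, z in mm, then the turn about the tool's z in rad. A call has 1 to 20 rows; each row shifts and turns the commanded pose from where the row before left it, along the tool's axes as they then stand; what a row does not reach is not made up. A row lasts 1/12 s, in which the tool goes at most 41.7 mm and 7.16 degrees, less where a joint would pass 70% of its speed; a pose out of reach is approached as far as the arm can. A call is refused whole if a number of a shift passes 41.7 or a number of a turn 0.125, either way. A call with a gripper value outside its range is refused whole. The fingers move at their own pace and stop on an object; "force" is the grip in N (left out, the last holds). Time passes only in rows, so rows that do not move let the fingers close. It gives the time, the measured TCP pose, the force, the opening and the grip force at its end, in the units of the state.
- read_state(): the state, without advancing time (a new reading comes with each control period).
- read_camera(name): name is "scene" or "top"; returns the picture (480x640x3 uint8, red, green, blue); there is no depth.
- calibration(name): a dict with "fx", "fy", "cx", "cy" (pixels), "extrinsics" (4x4, takes a point from camera to world coordinates). Camera axes: x right, y down, z forward; pixel columns grow to the right and rows downward; lengths in m; the calibration is good to about 2 mm. A picture is of the moment at which its call begins. calibration takes no time and is no camera call.
- finish_job(): hands the job in; it is judged then, once.
Trained networks look in the newest picture that a camera, given by its name, has taken for a name from the list of things; names that differ only in an ending like _2 or _b are one class to them, and where a whole thing is asked for, a point or a joint stands for the part that bears it (a point fixed in the world has none). Each returns a list of dicts, best first, with "p" (0 to 1); they miss things now and then, are a little off and sometimes report something else, mostly with a low value. They report only what shows in the picture. A call takes as long as a camera call. They do not tell look-alikes from the thing itself.
- look_for(target, camera): "location" ([row, column] as shares, 0 to 1, of the picture: columns of its width, rows of its height, amid what is visible of it).
The state is a dict: "time": time; "qpos": joint angles; "qd": joint speeds; "joint_efforts": joint torques, N m; "tcp_pos": TCP position; "eef_rot": TCP orientation; "ft_force": force on the tool from outside, world axes, zero at the start; "ft_torque": the same for the moment, N m; "opening": finger opening in m; "finger_force": force on a finger pad.
Only numpy, scipy, OpenCV 4.12 (cv2) and the standard library are available. Lean on these libraries where they do the work, as an engineer would, in place of code of your own. Each camera call takes 0.05 s, during which the arm holds its last target. There are 200 camera calls.

## Task

Check out the specimen carrier: take the scanner from its dock, aim its window at the label on the carrier's end tab and hold it there steadily for a good second, without moving the carrier, then stand the scanner upright in its dock again and let it go. Then take the carrier by its carry bar, lift it about 10 cm clear of the desk and keep it level and still with all three jars standing in it: finish while holding it there, do not put it down. Leave everything else on the desk where it is.

Things in the scene. Friction and masses are not known exactly. Their poses are not given: they have to be found in the camera images.
- scanner_mid (a point): Hand-held label scanner, grey, standing upright in its dock with its window down. 130 mm tall, about 140 g: a head 50 x 42 x 40 mm (x, y, z) at the bottom and above it a straight handle 32 x 26 mm (x, y), from 40 mm to 130 mm above the window. This point is on its long axis, half-way up (65 mm above the window). z points up out of the handle's end; the scanner looks along -z.
- scanner_window (a point): Centre of the scanner's reading window, on the underside of its head. It looks along its own -z (straight down when the scanner is upright). It reads a label that lies 30 to 120 mm in front of it and no more than 15 mm off its line of sight.
- dock: The scanner's dock: fixed black open-topped tray 82 x 74 mm, 24 mm high, walls and floor 5 mm (inside 72 x 64 mm). Origin at the centre of its underside on the desk, x along the 82 mm side. The scanner stands on its floor, 5 mm above the desk, its own axes near the dock's.
- carrier_bar (a point): Centre of the aluminium carry bar of the specimen carrier, 132 mm above the desk when it stands there. The bar is straight along x, 14 mm wide (y), 24 mm high, 230 mm long, with an upright at each end (x = +-111 mm, 8 mm thick, 34 mm wide). z is up. The carrier alone weighs about 300 g, balanced 5 mm or so from the bar's middle towards the label; with its jars 640 g.
- carrier: The specimen carrier, origin at the centre of its underside, x along the bar: a white tray 214 x 74 mm (x, y), 22 mm high, floor and walls 4 mm, divided into three compartments in a row along x (centres at -70, 0 and +70 mm), a jar loose in each; the bar runs above it.
- label (a point): Centre of the label, a white paper rectangle 40 x 50 mm with black bars, lying face up on a flat tab at the +x end of the carrier, 168 mm from the bar's centre along x and 7 mm above the desk. z is up.
- tall_jar_mid (a point): Closed specimen jar, diameter 52 mm, 80 mm tall, full: about 220 g (it varies by a fifth). Point at its centre, half-way up. It stands in one of the carrier's three compartments, which one varies, so the loaded carrier balances up to about 25 mm from the bar's middle, towards this jar.
- low_jar_a_mid (a point): Closed specimen jar, diameter 52 mm, 46 mm tall, about 60 g. Point at its centre. In another compartment of the carrier.
- low_jar_b_mid (a point): Same as the other low jar, in the remaining compartment.
- oil_bottle: Bystander: small amber bottle, diameter 32 mm, 70 mm tall. Origin at the centre of its underside.
- stain_bottle: Bystander: amber bottle, diameter 56 mm, 110 mm tall. Origin at the centre of its underside.
- petri_dish: Bystander: flat clear dish, diameter 94 mm, 16 mm high. Origin at the centre of its underside.
- slide_box: Bystander: flat grey and white box 85 x 175 mm (x, y), 34 mm high. Origin at the centre of its underside.
- spare_jar: Bystander: a low jar (52 mm wide, 46 mm tall) standing alone on the desk. Origin at the centre of its underside.
- mug: Bystander: white mug, 80 mm wide, 92 mm tall, handle at +y. Origin at the centre of its underside.
- tally_counter: Bystander: small steel hand counter 50 x 40 mm, 38 mm high. Origin at the centre of its underside.
- table: The dark wooden desk; its top is at z = 0.
Things that resemble listed ones, but are neither listed nor needed, are in the scene too. Leave any turquoise or yellow look-alike of the part that bears low_jar_a_mid alone.

How it is judged:
On the way, in this order (a step that is already met when the one before it is completed fails the run):
1. the held scanner is aimed at the label and kept steady for 0.8 s (label 30 to 120 mm before the window, within 15 mm of its line of sight) (x of label in the frame of scanner_window between -0.015 and 0.015 m and y of label in the frame of scanner_window between -0.015 and 0.015 m and z of label in the frame of scanner_window between -0.12 and -0.03 m and linear speed of scanner below 0.03 m/s and angular speed of scanner below 0.2 rad/s and contact force between the fingers and scanner above 1 N and contact force between scanner and dock below 0.1 N), for 0.8 s.
2. the scanner stands upright in its dock again, let go (x of scanner_window in the frame of dock between -0.018 and 0.018 m and y of scanner_window in the frame of dock between -0.018 and 0.018 m and z of scanner_window in the frame of dock between 0 and 0.012 m and angle between scanner_mid's own z axis and vertical below 0.1 rad and contact force between the fingers and scanner below 0.1 N), for 0.3 s.
At the end, for the whole second after the job is handed in: Gripper holds the carrier: bar centre 180-330 mm above the desk, tilt under 0.08 rad, slower than 2 cm/s, touching no desk, dock, scanner or bystander; jars upright (0.15 rad) on its tray floor (10 mm); scanner upright (0.1 rad) in its dock within 18 mm of centre in x and y, let go (all of step 2 and height (world z) of carrier_bar between 0.18 and 0.33 m and angle between carrier_bar's own z axis and vertical below 0.08 rad and linear speed of carrier below 0.02 m/s and angular speed of carrier below 0.15 rad/s and contact force between the fingers and carrier above 2 N and contact force between carrier and table below 0.1 N and contact force between carrier and dock below 0.1 N and contact force between carrier and scanner below 0.1 N and contact force between carrier and oil_bottle below 0.1 N and contact force between carrier and stain_bottle below 0.1 N and contact force between carrier and petri_dish below 0.1 N and contact force between carrier and slide_box below 0.1 N and contact force between carrier and spare_jar below 0.1 N and contact force between carrier and mug below 0.1 N and contact force between carrier and tally_counter below 0.1 N and x of tall_jar_mid in the frame of carrier_bar between -0.1 and 0.1 m and y of tall_jar_mid in the frame of carrier_bar between -0.03 and 0.03 m and z of tall_jar_mid in the frame of carrier_bar between -0.098 and -0.078 m and angle between each of tall_jar_mid, low_jar_a_mid, low_jar_b_mid's own z axis and vertical below 0.15 rad and x of low_jar_a_mid in the frame of carrier_bar between -0.1 and 0.1 m and y of low_jar_a_mid in the frame of carrier_bar between -0.03 and 0.03 m and z of low_jar_a_mid in the frame of carrier_bar between -0.115 and -0.095 m and x of low_jar_b_mid in the frame of carrier_bar between -0.1 and 0.1 m and y of low_jar_b_mid in the frame of carrier_bar between -0.03 and 0.03 m and z of low_jar_b_mid in the frame of carrier_bar between -0.115 and -0.095 m); the arm keeps its last pose, push and grip.
It fails at once if a jar tips over or leaves the carrier (angle between any of tall_jar_mid, low_jar_a_mid, low_jar_b_mid's own z axis and vertical above 0.4 rad or distance between any of tall_jar_mid, low_jar_a_mid, low_jar_b_mid and carrier_bar above 0.16 m).
It fails at once if a bystander is pushed more than 20 mm (distance of any of oil_bottle, stain_bottle, petri_dish, slide_box, spare_jar, mug, tally_counter from where it was at the start of the episode above 0.02 m).
It fails at once if the carrier is lifted or shoved more than 20 mm with the scanner out of its dock (distance of carrier_bar from where it was at the start of the episode above 0.02 m and z of scanner_window in the frame of dock above 0.02 m).
It also fails if it takes over 67 s, if anything falls off the work surface, if the arm or the gripper's body presses on something with over 40 N, if the wrist force passes 120 N, or if a joint passes its speed limit or range.

## Working session

There is one attempt and no reset: what is moved stays moved. The work goes in short steps, Python scripts to look and compute and a tool call to move; the robot and the scene stay as the last step left them, time stands still between calls to the robot, and variables do not carry over. Pictures are saved under pics/ and viewed, at most 12 in all, crops included, and the job is handed in when it is done.

Besides the shell and the picture viewer there is one more tool, called as name([rows], argument=value, ...), one row to a line, values as JSON. servo_tool: Moves the arm, as the interface text tells. Its arguments: {"type":"object","properties":{"steps":{"type":"array","items":{"type":"array","items":{"type":"number"}}},"force":{"type":"number"}},"required":["steps"]}

```bash
mkdir -p pics; cat > h.py <<'E'
import numpy as np, cv2
from station import *
def pix2w(cam,u,v,z):
    c=calibration(cam);T=np.array(c["extrinsics"])
    d=T[:3,:3]@np.array([(u-c["cx"])/c["fx"],(v-c["cy"])/c["fy"],1]);o=T[:3,3]
    return o+d*(z-o[2])/d[2]
def w2pix(cam,p):
    c=calibration(cam);T=np.linalg.inv(np.array(c["extrinsics"]));q=T[:3,:3]@np.array(p)+T[:3,3]
    return c["fx"]*q[0]/q[2]+c["cx"],c["fy"]*q[1]/q[2]+c["cy"]
E
python3 - <<'E'
from h import *
for n in("scene","top"):
    im=read_camera(n);cv2.imwrite(f"pics/{n}0.png",im[:,:,::-1]);c=calibration(n)
    print(n,c["fx"],np.round(c["extrinsics"],3).tolist())
for t,z in [("scanner_mid",.07),("dock",.02),("carrier_bar",.132),("label",.007),("tall_jar_mid",.04),("low_jar_a_mid",.046)]:
  for n in("scene","top"):
    for d in look_for(t,n)[:4]:
        r,c=d["location"];print(t,n,round(d["p"],2),round(c*640),round(r*480),np.round(pix2w(n,c*640,r*480,z),3))
print(read_state(),grip_point_offset)
E
```

```text
scene 480.5067389469665 [[0.728, 0.545, -0.416, 1.015], [0.685, -0.578, 0.443, -0.47], [0.0, -0.608, -0.794, 0.933], [0.0, 0.0, 0.0, 1.0]]
top 538.7282377971608 [[0.027, -0.993, 0.111, 0.423], [-1.0, -0.029, -0.013, -0.022], [0.016, -0.11, -0.994, 1.395], [0.0, 0.0, 0.0, 1.0]]
scanner_mid scene 0.7 194 318 [ 0.504 -0.317  0.07 ]
scanner_mid scene 0.27 349 354 [ 0.782 -0.16   0.07 ]
scanner_mid top 0.58 431 278 [ 0.495 -0.305  0.07 ]
dock scene 0.68 208 338 [ 0.534 -0.316  0.02 ]
dock scene 0.35 325 242 [0.538 0.032 0.02 ]
dock top 0.73 423 282 [ 0.487 -0.296  0.02 ]
dock top 0.22 363 170 [ 0.774 -0.137  0.02 ]
carrier_bar scene 0.75 368 225 [0.632 0.065 0.132]
carrier_bar top 0.72 433 277 [ 0.494 -0.298  0.132]
carrier_bar top 0.56 259 233 [0.585 0.113 0.132]
carrier_bar top 0.48 343 316 [ 0.396 -0.089  0.132]
carrier_bar top 0.33 271 242 [0.563 0.084 0.132]
label scene 0.75 366 222 [0.564 0.153 0.007]
label scene 0.41 206 341 [ 0.528 -0.322  0.007]
label top 0.68 256 232 [0.603 0.137 0.007]
tall_jar_mid scene 0.96 351 228 [0.566 0.093 0.04 ]
tall_jar_mid top 0.69 269 242 [0.576 0.09
[... 323 characters left out ...]
time': 0.7, 'qpos': array([-1.44722748e+00,  2.16827097e-01,  1.61337224e+00, -1.56226158e-05,
        1.31133770e+00, -1.12156172e-01]), 'qd': array([ 0.00100338, -0.00099059,  0.00227444, -0.0018394 ,  0.00029644,
       -0.00180407]), 'joint_efforts': array([ 2.37877839e-04, -3.96732473e+01, -3.04161716e+01, -1.03443224e-04,
        7.73186148e-04, -4.02960865e-06]), 'tcp_pos': array([ 0.14601346, -0.60772335,  0.23136006]), 'eef_rot': array([ 9.93062015e-01,  1.17591808e-01, -7.39111243e-06,  2.78497641e-05]), 'ft_force': array([-0.05458568,  0.76788053,  0.41665059]), 'ft_torque': array([ 0.0363431 ,  0.01501518, -0.02432318]), 'finger_force': 0.0, 'opening': 0.08577235440722257} 0.0187
```

View pics/scene0.png

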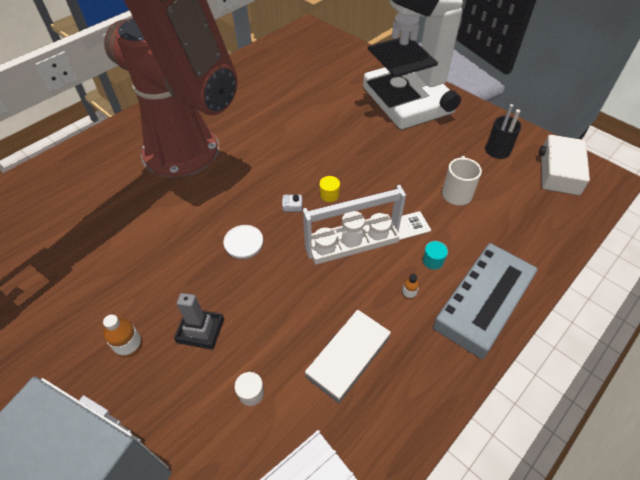

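View pics/top0.png

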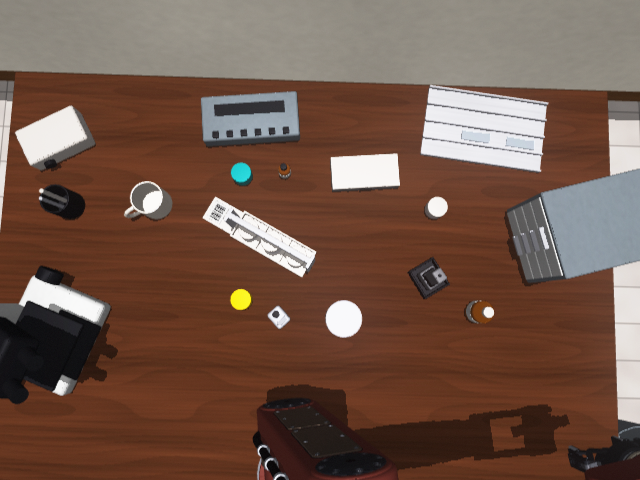

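Scene: the scanner is in its black dock at (198,322), and the carrier sits around (352,228) with its label at (414,224). The jars at (325,240), (352,225) and (380,224) are inside the carrier; yellow (329,188), turquoise (435,255) and the white spare (249,388) stand loose. Top: carrier (259,236), label (216,210), dock (429,278). I'll enlarge these.

```bash
python3 - <<'E'
from h import *
t=cv2.imread("pics/top0.png");s=cv2.imread("pics/scene0.png")
f=lambda im,x,y,w,h,k:cv2.resize(im[y:y+h,x:x+w],None,fx=k,fy=k,interpolation=cv2.INTER_CUBIC)
a=f(t,196,190,130,100,4);b=f(t,400,250,60,60,4)
c=f(s,296,180,140,90,3.6);d=f(s,165,285,60,65,4)
o=np.zeros((600,800,3),np.uint8)
for im,x,y in((a,0,0),(b,530,0),(c[:200],0,400),(d,530,250)):
    h,w=im.shape[:2];h=min(h,600-y);w=min(w,800-x);o[y:y+h,x:x+w]=im[:h,:w]
o[400:600,0:504]=0
o[400:600,0:504]=cv2.resize(s[180:270,296:436],(504,324))[60:260]
cv2.imwrite("pics/c1.png",o)
E
```

```text
(no output)
```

View pics/c1.png

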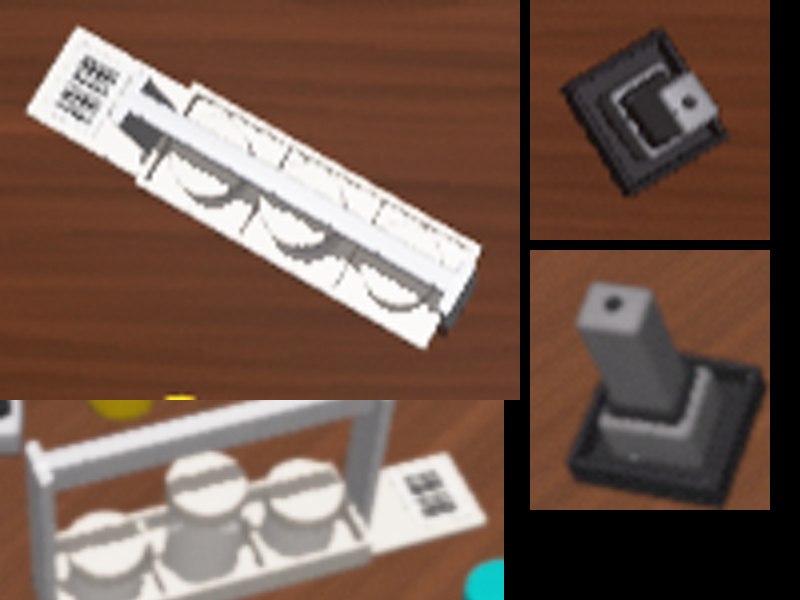

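The crop confirms the real scanner in the dock, with its handle top at top px (440,275), and the label at the carrier's upper-left end. The tall jar is in the middle compartment, so the carrier balances near the bar's middle.

```bash
python3 - <<'E'
from h import *
T=lambda x,y:(196+x/4,190+y/4)
D=lambda x,y:(400+(x-530)/4,250+y/4)
dc=np.array([pix2w("top",*D(*p),.024) for p in((560,92),(660,30),(729,135),(628,195))])
print("dock",dc.mean(0),[np.round(((dc[i]-dc[i-1])[:2]),3).tolist()+[round(float(np.linalg.norm(dc[i]-dc[i-1])),3)] for i in range(4)])
print("ang",[np.degrees(np.arctan2(*(dc[i]-dc[i-1])[1::-1])) for i in range(4)])
print("handle top",pix2w("top",*D(690,101),.135),pix2w("scene",186.5,299.75,.135))
tc=np.array([pix2w("top",*T(*p),.022) for p in((482,243),(428,348),(138,182),(192,85))])
print("tray",tc.mean(0),[np.linalg.norm(tc[i]-tc[i-1]) for i in range(4)],[np.degrees(np.arctan2(*(tc[i]-tc[i-1])[1::-1])) for i in range(4)])
print("label",pix2w("top",*T(79,89),.007),pix2w("scene",296+433/3.6,180+(492-340)/3.6,.007))
print("tab corners",[pix2w("top",*T(*p),.007) for p in((78,27),(27,112))])
print("bar ends",[pix2w("scene",296+x/3.6,180+(y-340)/3.6,.144) for x,y in((38,450),(388,400))])
E
```

```text
dock [ 0.49552015 -0.31018692  0.024     ] [[0.064, 0.044, 0.078], [0.042, -0.064, 0.076], [-0.066, -0.044, 0.079], [-0.04, 0.064, 0.076]]
ang [np.float64(34.380231131988296), np.float64(-56.93618311323857), np.float64(-146.01150491683438), np.float64(121.77144103044486)]
handle top [ 0.49731965 -0.31373885  0.135     ] [ 0.50045165 -0.31404691  0.135     ]
tray [0.57321384 0.08837875 0.022     ] [np.float64(0.21287626813908733), np.float64(0.07542753908133568), np.float64(0.21422528737217483), np.float64(0.07136988566095255)] [np.float64(-117.04973066605562), np.float64(154.54012833140635), np.float64(61.871584081107805), np.float64(-26.422200895714305)]
label [0.65232308 0.24237292 0.007     ] [0.65442967 0.23933093 0.007     ]
tab corners [array([0.69322698, 0.24503974, 0.007     ]), array([0.63620606, 0.27527391, 0.007     ])]
bar ends [array([ 0.51470221, -0.00239927,  0.144     ]), array([0.64323421, 0.17459179, 0.144     ])]
```

servo_tool([
  [1,0,0,0,-0.09],
  [1,0,0,0,-0.09],
  [1,0,0,0,-0.09],
  [1,0,0,0,-0.08],
], force=40)

```text
time: 1.03
tcp_pos: [0.146, -0.6078, 0.2314]
eef_rot: [0.957, 0.291, -0.0, 0.0]
ft_force: [-0.8, -0.3, 0.0]
opening: 0.0852
finger_force: 0.0
```

servo_tool([
  [1,15,-2,0,0],
  [1,25,-3,0,0],
  [1,25,-3,0,0],
  [1,25,-3,0,0],
  [1,25,-3,0,0],
  [1,25,-3,0,0],
  [1,25,-3,0,0],
  [1,25,-3,0,0],
  [1,25,-3,0,0],
  [1,25,-3,0,0],
  [1,25,-3,0,0],
  [1,25,-3,0,0],
  [1,25,-3,0,0],
  [1,25,-3,0,0],
  [1,25,-3,0,0],
  [1,25,-3,0,0],
  [1,25,-2,0,0],
  [1,25,-2,0,0],
  [1,16,-1,0,0],
  [1,0,0,0,0],
])

```text
time: 2.7
tcp_pos: [0.4996, -0.309, 0.2314]
eef_rot: [0.957, 0.29, 0.001, -0.0]
ft_force: [-0.4, 0.4, -0.7]
opening: 0.0856
finger_force: 0.0
```

```bash
cat >> h.py <<'E'
def off(x,y,z,yaw=None):
    s=read_state();q=s["eef_rot"];p=s["tcp_pos"]
    from scipy.spatial.transform import Rotation as R
    r=R.from_quat(q).as_matrix();w=np.degrees(np.arctan2(r[1,0],r[0,0]))
    print("t",round(s["time"],2),"tcp",np.round(p,4),"yaw",round(w,2),"op",round(s["opening"],4),"ff",round(s["finger_force"],1),"ft",np.round(s["ft_force"],1),np.round(s["ft_torque"],2))
    print("tool shift mm",np.round(r.T@(np.array([x,y,z])-p)*1000,1),"z axis",np.round(r[:,2],3),"turn",None if yaw is None else round(-np.radians(yaw-w),3))
E
python3 - <<'E'
from h import *
off(.4975,-.313,.086)
for n in("top","scene"): cv2.imwrite(f"pics/{n}1.png",read_camera(n)[:,:,::-1])
t=cv2.imread("pics/top1.png")[220:330,380:490];s=cv2.imread("pics/scene1.png")[210:370,120:280]
cv2.imwrite("pics/c2.png",np.hstack([cv2.resize(t,(400,400)),cv2.resize(s,(400,400))]))
E
```

```text
t 2.7 tcp [ 0.4996 -0.309   0.2314] yaw 33.67 op 0.0856 ff 0.0 ft [-0.4  0.4 -0.7] [ 0.02  0.03 -0.08]
tool shift mm [ -4.3   2.2 145.4] z axis [ 0.001  0.001 -1.   ] turn None
```

View pics/c2.png

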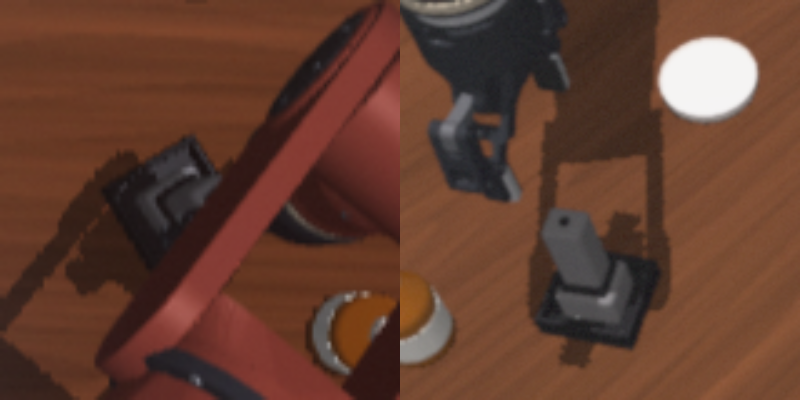

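The fingers straddle the scanner handle (crop 565,225 in the scene half) and line up with it, so I'll descend and grip.

servo_tool([
  [1,-2,1,10,0],
  [1,-2,1,15,0],
  [1,0,0,15,0],
  [1,0,0,15,0],
  [1,0,0,15,0],
  [1,0,0,15,0],
  [1,0,0,15,0],
  [1,0,0,15,0],
  [1,0,0,15,0],
  [1,0,0,10,0],
  [1,0,0,5,0],
  [1,0,0,0,0],
])

```text
time: 3.8
tcp_pos: [0.4934, -0.3158, 0.0845]
eef_rot: [0.958, 0.288, -0.001, -0.001]
ft_force: [-0.1, 0.5, -0.4]
opening: 0.0852
finger_force: 0.0
```

servo_tool([
  [0,0,0,0,0],
  [0,0,0,0,0],
  [0,0,0,0,0],
  [0,0,0,0,0],
  [0,0,0,0,0],
  [0,0,0,0,0],
  [0,0,0,0,0],
  [0,0,0,0,0],
  [0,0,0,0,0],
  [0,0,0,0,0],
], force=40)

```text
time: 4.63
tcp_pos: [0.4954, -0.3164, 0.0871]
eef_rot: [0.957, 0.289, 0.0, 0.0]
ft_force: [-0.9, 0.1, 5.6]
opening: 0.0256
finger_force: 45.0
```

```bash
python3 - <<'E'
from h import *
off(.4975,-.313,.086)
s=cv2.imwrite("pics/scene2.png",read_camera("scene")[:,:,::-1])
s=cv2.imread("pics/scene2.png")[230:370,130:270]
cv2.imwrite("pics/c3.png",cv2.resize(s,(560,560)))
E
```

```text
t 4.63 tcp [ 0.4954 -0.3164  0.0871] yaw 33.56 op 0.0256 ff 45.0 ft [-0.9  0.1  5.6] [ 0.1   0.22 -0.04]
tool shift mm [ 3.6 -1.7  1.1] z axis [ 0.001 -0.001 -1.   ] turn None
```

View pics/c3.png

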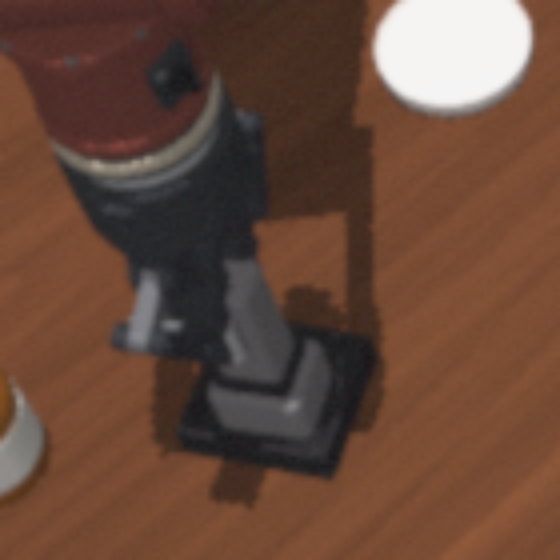

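servo_tool([
  [0,0,0,-4,0],
  [0,0,0,-8,0],
  [0,0,0,-12,0],
  [0,0,0,-16,0],
  [0,0,0,-20,0],
  [0,0,0,-20,0],
  [0,0,0,-20,0],
  [0,0,0,-20,0],
  [0,0,0,-20,0],
  [0,0,0,-20,0],
  [0,0,0,-15,0],
  [0,0,0,-10,0],
  [0,0,0,-5,0],
  [0,0,0,0,0],
  [0,0,0,0,0],
])

```text
time: 5.93
tcp_pos: [0.4947, -0.3159, 0.2757]
eef_rot: [0.957, 0.289, -0.0, -0.0]
ft_force: [0.2, 0.3, -0.9]
opening: 0.0254
finger_force: 44.6
```

```bash
python3 - <<'E'
from h import *
off(.652,.2395,.275)
E
```

```text
t 5.93 tcp [ 0.4947 -0.3159  0.2757] yaw 33.56 op 0.0254 ff 44.6 ft [ 0.2  0.3 -0.9] [ 0.04 -0.01  0.06]
tool shift mm [ 438.1 -375.8    0.9] z axis [-0.001  0.001 -1.   ] turn None
```

servo_tool([
  [0,6,-5.2,0,0],
  [0,12,-10.4,0,0],
  [0,18,-15.6,0,0],
  [0,18,-15.6,0,0],
  [0,18,-15.6,0,0],
  [0,18,-15.6,0,0],
  [0,18,-15.6,0,0],
  [0,18,-15.6,0,0],
  [0,18,-15.6,0,0],
  [0,18,-15.6,0,0],
  [0,18,-15.6,0,0],
  [0,18,-15.6,0,0],
  [0,18,-15.6,0,0],
  [0,18,-15.6,0,0],
  [0,18,-15.6,0,0],
  [0,18,-15.6,0,0],
  [0,18,-15.6,0,0],
  [0,18,-15.6,0,0],
  [0,18,-15.6,0,0],
  [0,18,-15.6,0,0],
])

```text
time: 7.6
tcp_pos: [0.6152, 0.1217, 0.2744]
eef_rot: [0.957, 0.289, -0.002, -0.001]
ft_force: [0.2, 0.0, -0.4]
opening: 0.0258
finger_force: 44.6
```

servo_tool([
  [0,18,-15.6,0,0],
  [0,18,-15.6,0,0],
  [0,18,-15.6,0,0],
  [0,18,-15.6,0,0],
  [0,12,-10.4,0,0],
  [0,8,-7,0,0],
  [0,0,0,0,0],
  [0,0,0,0,0],
  [0,0,0,0,0],
])

```text
time: 8.35
tcp_pos: [0.6484, 0.2362, 0.276]
eef_rot: [0.958, 0.288, -0.001, 0.0]
ft_force: [0.2, 0.2, -1.8]
opening: 0.0255
finger_force: 44.7
```

```bash
python3 - <<'E'
from h import *
off(.650,.237,.161)
cv2.imwrite("pics/scene3.png",read_camera("scene")[:,:,::-1])
s=cv2.imread("pics/scene3.png")[70:280,270:480]
cv2.imwrite("pics/c4.png",cv2.resize(s,(590,590)))
E
```

```text
t 8.35 tcp [0.6484 0.2362 0.276 ] yaw 33.52 op 0.0255 ff 44.7 ft [ 0.2  0.2 -1.8] [-0.   -0.06  0.02]
tool shift mm [1.900e+00 1.000e-01 1.149e+02] z axis [-0.001 -0.001 -1.   ] turn None
```

View pics/c4.png

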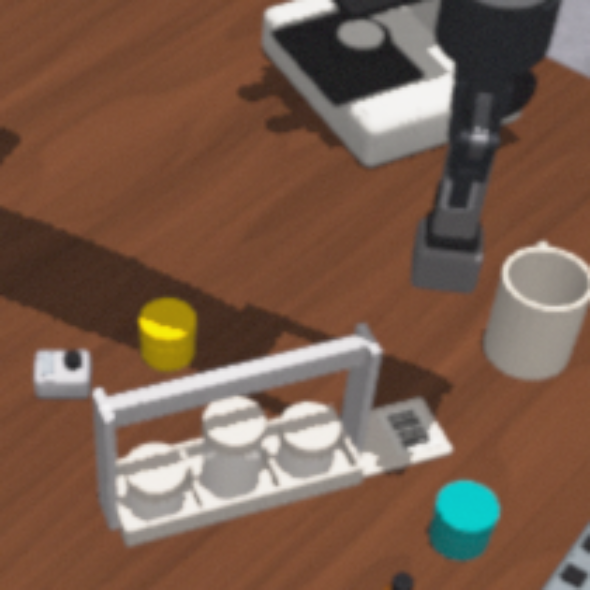

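The scanner is held upright above the tab, the label shows at full px (416,222), and the way down is clear. I'll lower it and hold it steady.

servo_tool([
  [0,1,0,5,0],
  [0,0,0,10,0],
  [0,0,0,15,0],
  [0,0,0,15,0],
  [0,0,0,15,0],
  [0,0,0,15,0],
  [0,0,0,15,0],
  [0,0,0,10,0],
  [0,0,0,5,0],
  [0,0,0,0,0],
  [0,0,0,0,0],
  [0,0,0,0,0],
])

```text
time: 9.4
tcp_pos: [0.6504, 0.2381, 0.1726]
eef_rot: [0.957, 0.289, 0.001, 0.0]
ft_force: [-1.0, -0.1, -1.0]
opening: 0.0258
finger_force: 44.6
```

```bash
python3 - <<'E'
from h import *
off(.650,.237,.161)
for n in("scene","top"):cv2.imwrite(f"pics/{n}4.png",read_camera(n)[:,:,::-1])
s=cv2.imread("pics/scene4.png")[120:260,360:500]
t=cv2.imread("pics/top4.png")[150:290,160:300]
cv2.imwrite("pics/c5.png",np.hstack([cv2.resize(s,(400,400)),cv2.resize(t,(400,400))]))
p=[.6515,.238]
print([w2pix("scene",p+[z]) for z in(.007,.09)])
E
```

```text
t 9.4 tcp [0.6504 0.2381 0.1726] yaw 33.56 op 0.0258 ff 44.6 ft [-1.  -0.1 -1. ] [-0.03 -0.04  0.03]
tool shift mm [-1.   0.7 11.6] z axis [ 0.002  0.001 -1.   ] turn None
[(np.float64(415.0121543628485), np.float64(221.9011173343783)), (np.float64(420.1433883645204), np.float64(199.50711693852043))]
```

View pics/c5.png

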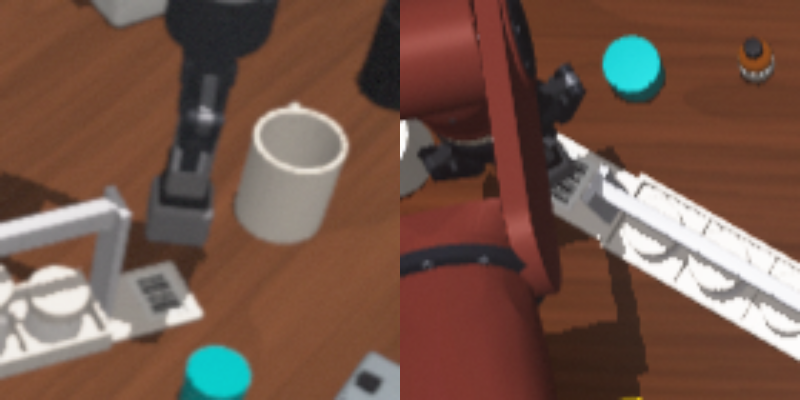

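The label centre is at scene px (416,222.6) against a predicted (415,222), and the head sits where it should over it, so the aim is good. I'll hold.

servo_tool([
  [0,0,0,0,0],
  [0,0,0,0,0],
  [0,0,0,0,0],
  [0,0,0,0,0],
  [0,0,0,0,0],
  [0,0,0,0,0],
  [0,0,0,0,0],
  [0,0,0,0,0],
  [0,0,0,0,0],
  [0,0,0,0,0],
  [0,0,0,0,0],
  [0,0,0,0,0],
  [0,0,0,0,0],
  [0,0,0,0,0],
  [0,0,0,0,0],
  [0,0,0,0,0],
  [0,0,0,0,0],
  [0,0,0,0,0],
  [0,0,0,0,0],
  [0,0,0,0,0],
])

```text
time: 11.17
tcp_pos: [0.6495, 0.2378, 0.1713]
eef_rot: [0.957, 0.289, 0.0, 0.0]
ft_force: [0.2, -0.6, -0.9]
opening: 0.0255
finger_force: 44.6
```

servo_tool([
  [0,0,0,-5,0],
  [0,0,0,-10,0],
  [0,0,0,-15,0],
  [0,0,0,-15,0],
  [0,0,0,-15,0],
  [0,0,0,-15,0],
  [0,0,0,-15,0],
  [0,0,0,-10,0],
  [0,0,0,-5,0],
  [0,-6,5.2,0,0],
  [0,-12,10.4,0,0],
  [0,-18,15.6,0,0],
  [0,-18,15.6,0,0],
  [0,-18,15.6,0,0],
  [0,-18,15.6,0,0],
  [0,-18,15.6,0,0],
  [0,-18,15.6,0,0],
  [0,-18,15.6,0,0],
  [0,-18,15.6,0,0],
  [0,-18,15.6,0,0],
])

```text
time: 12.83
tcp_pos: [0.5836, 0.0061, 0.2746]
eef_rot: [0.958, 0.288, -0.002, -0.0]
ft_force: [0.3, -0.3, -0.8]
opening: 0.0252
finger_force: 44.7
```

servo_tool([
  [0,-18,15.6,0,0],
  [0,-18,15.6,0,0],
  [0,-18,15.6,0,0],
  [0,-18,15.6,0,0],
  [0,-18,15.6,0,0],
  [0,-18,15.6,0,0],
  [0,-18,15.6,0,0],
  [0,-18,15.6,0,0],
  [0,-18,15.6,0,0],
  [0,-18,15.6,0,0],
  [0,-18,15.6,0,0],
  [0,-18,15.6,0,0],
  [0,-18,15.6,0,0],
  [0,-12,10.4,0,0],
  [0,-9,7,0,0],
  [0,0,0,0,0],
  [0,0,0,0,0],
  [0,0,0,0,0],
])

```text
time: 14.33
tcp_pos: [0.4947, -0.3152, 0.2757]
eef_rot: [0.957, 0.289, -0.0, -0.001]
ft_force: [0.2, 0.1, -2.0]
opening: 0.0254
finger_force: 44.6
```

```bash
python3 - <<'E'
from h import *
off(.495,-.3145,.087,33.56)
E
```

```text
t 14.33 tcp [ 0.4947 -0.3152  0.2757] yaw 33.58 op 0.0254 ff 44.6 ft [ 0.2  0.1 -2. ] [0.06 0.01 0.  ]
tool shift mm [  0.6  -0.2 188.7] z axis [-0.001  0.001 -1.   ] turn 0.0
```

servo_tool([
  [0,0,0,8,0],
  [0,0,0,16,0],
  [0,0,0,20,0],
  [0,0,0,20,0],
  [0,0,0,20,0],
  [0,0,0,20,0],
  [0,0,0,20,0],
  [0,0,0,16,0],
  [0,0,0,12,0],
  [0,0,0,10,0],
  [0,0,0,8,0],
  [0,0,0,6,0],
  [0,0,0,4,0],
  [0,0,0,4,0],
  [0,0,0,3,0],
  [0,0,0,1.5,0],
  [0,0,0,0,0],
  [0,0,0,0,0],
])

```text
time: 15.83
tcp_pos: [0.4952, -0.3164, 0.0882]
eef_rot: [0.957, 0.289, 0.0, 0.0]
ft_force: [0.7, 0.8, -2.1]
opening: 0.0256
finger_force: 44.7
```

```bash
python3 - <<'E'
from h import *
off(.495,-.3155,.087,33.56)
cv2.imwrite("pics/scene5.png",read_camera("scene")[:,:,::-1])
s=cv2.imread("pics/scene5.png")[230:370,130:270]
cv2.imwrite("pics/c6.png",cv2.resize(s,(560,560)))
E
```

```text
t 15.83 tcp [ 0.4952 -0.3164  0.0882] yaw 33.56 op 0.0256 ff 44.7 ft [ 0.7  0.8 -2.1] [-0.09  0.01 -0.04]
tool shift mm [ 0.3 -0.9  1.2] z axis [ 0. -0. -1.] turn -0.0
```

View pics/c6.png

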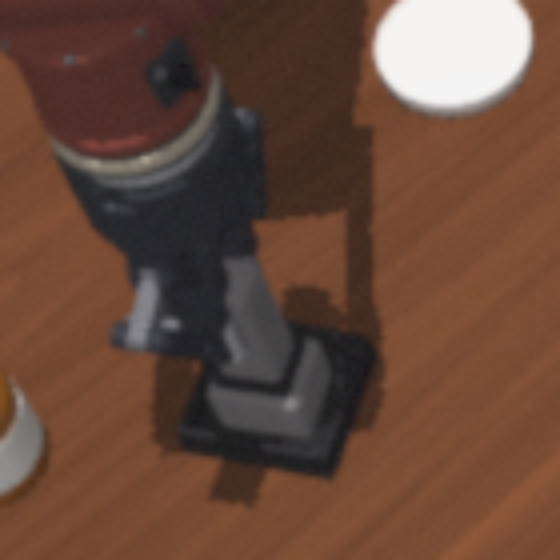

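The scanner is back in the dock as it was before the pick. I'll lower it the last bit and release.

servo_tool([
  [0,0,0,1,0],
  [0,0,0,0.5,0],
  [0,0,0,0,0],
  [0,0,0,0,0],
])

```text
time: 16.22
tcp_pos: [0.4954, -0.3165, 0.0871]
eef_rot: [0.957, 0.289, 0.0, 0.0]
ft_force: [-0.4, -0.0, 3.2]
opening: 0.0256
finger_force: 45.0
```

servo_tool([
  [0.4,0,0,0,0],
  [0.5,0,0,0,0],
  [0.7,0,0,0,0],
  [0.9,0,0,0,0],
  [1,0,0,0,0],
  [1,0,0,0,0],
  [1,0,0,0,0],
  [1,0,0,0,0],
  [1,0,0,0,0],
  [1,0,0,0,0],
  [1,0,0,0,0],
  [1,0,0,0,0],
])

```text
time: 17.22
tcp_pos: [0.495, -0.3161, 0.0863]
eef_rot: [0.957, 0.289, -0.0, -0.0]
ft_force: [0.5, 1.0, 0.1]
opening: 0.0856
finger_force: 0.0
```

servo_tool([
  [1,0,0,-5,0],
  [1,0,0,-10,0],
  [1,0,0,-15,0],
  [1,0,0,-20,0],
  [1,0,0,-20,0],
  [1,0,0,-20,0],
  [1,0,0,-20,0],
  [1,0,0,-20,0],
  [1,0,0,-20,0],
  [1,0,0,-20,0],
  [1,0,0,-15,0],
  [1,0,0,-5,0],
  [1,0,0,0,0],
])

```text
time: 18.3
tcp_pos: [0.496, -0.3169, 0.2794]
eef_rot: [0.957, 0.289, 0.001, 0.002]
ft_force: [0.2, -0.2, 0.1]
opening: 0.0853
finger_force: 0.0
```

```bash
python3 - <<'E'
from h import *
c=np.radians(62.7);u=np.array([np.cos(c),np.sin(c)]);b=np.array([.574,.089])+.002*u
off(b[0],b[1],.275,62.7)
r=np.radians(62.7);d=b-read_state()["tcp_pos"][:2]
print(b,"after turn",d@[np.cos(r),np.sin(r)],d@[np.sin(r),-np.cos(r)])
cv2.imwrite("pics/scene6.png",read_camera("scene")[:,:,::-1]);cv2.imwrite("pics/top6.png",read_camera("top")[:,:,::-1])
s=cv2.imread("pics/scene6.png")[230:370,130:270];t=cv2.imread("pics/top6.png")[180:300,190:340]
cv2.imwrite("pics/c7.png",np.hstack([cv2.resize(s,(240,240)),cv2.copyMakeBorder(cv2.resize(t,None,fx=3.7,fy=3.7),0,0,0,0,0)[:240]]) if 0 else np.vstack([cv2.resize(s,(300,300))]))
o=np.zeros((444,800,3),np.uint8);o[:240,:240]=cv2.resize(s,(240,240));o[:,245:]=cv2.resize(t,(555,444));cv2.imwrite("pics/c7.png",o)
E
```

```text
t 18.3 tcp [ 0.496  -0.3169  0.2794] yaw 33.56 op 0.0853 ff 0.0 ft [ 0.2 -0.2  0.1] [-0.03  0.02  0.01]
tool shift mm [ 291.1 -296.2    3.4] z axis [ 0.004 -0.003 -1.   ] turn -0.509
[0.5749173  0.09077723] after turn 0.39848480873293096 -0.11691733308940332
```

View pics/c7.png

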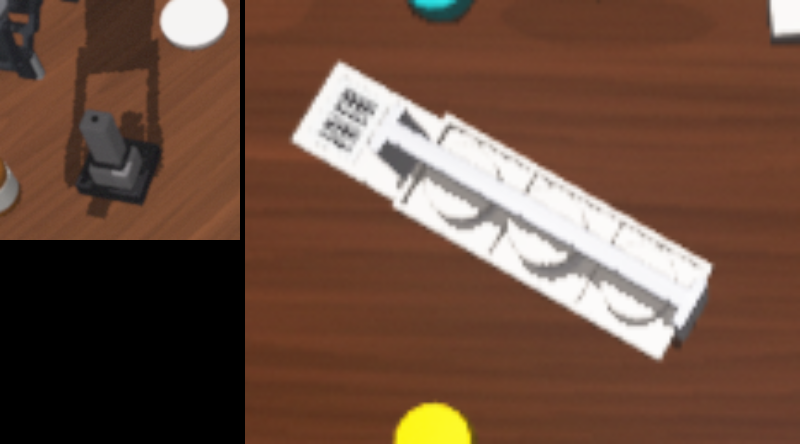

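The scanner stands upright in its dock, let go (left half). The bar runs from crop (388,128) to (695,296). I'll check its centre and angle.

```bash
python3 - <<'E'
from h import *
P=lambda x,y:pix2w("top",190+(x-245)/3.7,180+y/3.7,.144)
a,b=P(388,128),P(695,296);print(a,b,(a+b)/2,np.linalg.norm(a-b),np.degrees(np.arctan2(*(a-b)[1::-1])))
E
```

```text
[0.62501942 0.18584822 0.144     ] [ 0.52386957 -0.01171068  0.144     ] [0.5744445  0.08706877 0.144     ] 0.22194776171331682 62.887624500134095
```

servo_tool([
  [1,0,0,0,-0.09],
  [1,0,0,0,-0.09],
  [1,0,0,0,-0.09],
  [1,0,0,0,-0.09],
  [1,0,0,0,-0.09],
  [1,0,0,0,-0.06],
  [1,0,0,0,0],
])

```text
time: 18.98
tcp_pos: [0.4942, -0.3155, 0.2741]
eef_rot: [0.853, 0.521, -0.001, -0.002]
ft_force: [-0.3, 0.2, 0.0]
opening: 0.0854
finger_force: 0.0
```

servo_tool([
  [1,8,-2,0,0],
  [1,16,-5,0,0],
  [1,22,-6.5,0,0],
  [1,22,-6.5,0,0],
  [1,22,-6.5,0,0],
  [1,22,-6.5,0,0],
  [1,22,-6.5,0,0],
  [1,22,-6.5,0,0],
  [1,22,-6.5,0,0],
  [1,22,-6.5,0,0],
  [1,22,-6.5,0,0],
  [1,22,-6.5,0,0],
  [1,22,-6.5,0,0],
  [1,22,-6.5,0,0],
  [1,22,-6.5,0,0],
  [1,22,-6.5,0,0],
  [1,22,-6.5,0,0],
  [1,22,-6.5,0,0],
  [1,16,-5,0,0],
  [1,6,-1,0,0],
])

```text
time: 20.65
tcp_pos: [0.5724, 0.0941, 0.2755]
eef_rot: [0.853, 0.521, -0.0, -0.001]
ft_force: [0.6, 0.8, 0.4]
opening: 0.0854
finger_force: 0.0
```

servo_tool([
  [1,0,0,0,0],
  [1,0,0,0,0],
])

```text
time: 20.82
tcp_pos: [0.5726, 0.0912, 0.2758]
eef_rot: [0.854, 0.521, -0.001, 0.0]
ft_force: [-0.4, -1.5, -0.5]
opening: 0.0853
finger_force: 0.0
```

```bash
python3 - <<'E'
from h import *
off(.575,.0908,.112,62.7)
cv2.imwrite("pics/scene7.png",read_camera("scene")[:,:,::-1])
s=cv2.imread("pics/scene7.png")[90:290,270:450]
cv2.imwrite("pics/c8.png",cv2.resize(s,(540,600)))
for y in(-.115,0,.115):
    c=np.radians(62.7);print(w2pix("scene",[.573+y*np.cos(c),.089+y*np.sin(c),.144]))
E
```

```text
t 20.82 tcp [0.5726 0.0912 0.2758] yaw 62.79 op 0.0853 ff 0.0 ft [-0.4 -1.5 -0.5] [-0.03 -0.06  0.03]
tool shift mm [  0.9   2.4 163.8] z axis [-0.001 -0.001 -1.   ] turn 0.002
(np.float64(304.860727078956), np.float64(214.65465943514715))
(np.float64(354.5678859642698), np.float64(201.42131554562022))
(np.float64(402.1341649179705), np.float64(188.757929806922))
```

View pics/c8.png

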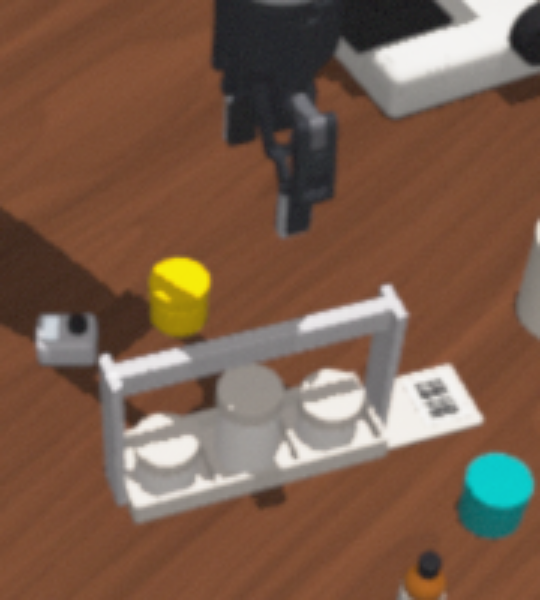

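The bar's ends match the prediction and the gripper is centred above it with the fingers either side, so I'll descend and grip.

servo_tool([
  [1,0,1,10,0],
  [1,0,1,20,0],
  [1,0,0,20,0],
  [1,0,0,20,0],
  [1,0,0,20,0],
  [1,0,0,20,0],
  [1,0,0,15,0],
  [1,0,0,12,0],
  [1,0,0,10,0],
  [1,0,0,8,0],
  [1,0,0,6,0],
  [1,0,0,2,0],
  [1,0,0,0,0],
  [1,0,0,0,0],
])

```text
time: 22.03
tcp_pos: [0.5754, 0.0904, 0.114]
eef_rot: [0.854, 0.521, 0.001, 0.0]
ft_force: [0.2, 0.1, 0.5]
opening: 0.0854
finger_force: 0.0
```

servo_tool([
  [0.6,0,0,0,0],
  [0.5,0,0,0,0],
  [0.4,0,0,0,0],
  [0.35,0,0,0,0],
  [0.3,0,0,0,0],
  [0.25,0,0,0,0],
  [0.2,0,0,0,0],
  [0.15,0,0,0,0],
  [0.1,0,0,0,0],
  [0,0,0,0,0],
  [0,0,0,0,0],
  [0,0,0,0,0],
  [0,0,0,0,0],
], force=90)

```text
time: 23.12
tcp_pos: [0.5745, 0.0905, 0.1134]
eef_rot: [0.854, 0.521, -0.0, -0.0]
ft_force: [-4.4, 1.4, 3.2]
opening: 0.0124
finger_force: 88.4
```

servo_tool([
  [0,0,0,-1,0],
  [0,0,0,-2,0],
  [0,0,0,-3,0],
  [0,0,0,-4,0],
  [0,0,0,-4,0],
  [0,0,0,-4,0],
  [0,0,0,-2,0],
  [0,0,0,0,0],
  [0,0,0,0,0],
  [0,0,0,0,0],
  [0,0,0,0,0],
])

```text
time: 24.03
tcp_pos: [0.5745, 0.0904, 0.133]
eef_rot: [0.854, 0.521, -0.0, -0.0]
ft_force: [-0.4, 0.1, -7.1]
opening: 0.0128
finger_force: 87.6
```

```bash
python3 - <<'E'
from h import *
off(.575,.0908,.212,62.7)
cv2.imwrite("pics/scene8.png",read_camera("scene")[:,:,::-1])
s=cv2.imread("pics/scene8.png")[90:290,270:450]
cv2.imwrite("pics/c9.png",cv2.resize(s,(540,600)))
E
```

```text
t 24.03 tcp [0.5745 0.0904 0.133 ] yaw 62.79 op 0.0128 ff 87.6 ft [-0.4  0.1 -7.1] [-0.04  0.03 -0.01]
tool shift mm [  0.6   0.2 -79. ] z axis [-0.001 -0.    -1.   ] turn 0.002
```

View pics/c9.png

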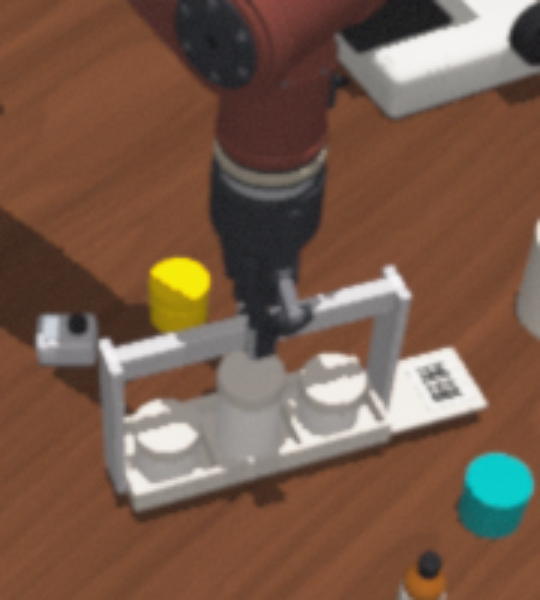

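The carrier is lifted 20 mm, level, with all three jars standing and almost no moment at the wrist. I'll lift it the rest of the way gently.

servo_tool([
  [0,0,0,-2,0],
  [0,0,0,-4,0],
  [0,0,0,-6,0],
  [0,0,0,-8,0],
  [0,0,0,-8,0],
  [0,0,0,-8,0],
  [0,0,0,-8,0],
  [0,0,0,-8,0],
  [0,0,0,-8,0],
  [0,0,0,-8,0],
  [0,0,0,-6,0],
  [0,0,0,-4,0],
  [0,0,0,-2,0],
  [0,0,0,0,0],
  [0,0,0,0,0],
  [0,0,0,0,0],
  [0,0,0,0,0],
  [0,0,0,0,0],
  [0,0,0,0,0],
  [0,0,0,0,0],
])

```text
time: 25.75
tcp_pos: [0.5747, 0.0904, 0.2131]
eef_rot: [0.854, 0.521, -0.0, -0.0]
ft_force: [-0.2, 0.4, -7.9]
opening: 0.0128
finger_force: 87.8
```

servo_tool([
  [0,0,0,0,0],
  [0,0,0,0,0],
  [0,0,0,0,0],
  [0,0,0,0,0],
  [0,0,0,0,0],
  [0,0,0,0,0],
  [0,0,0,0,0],
  [0,0,0,0,0],
])

```text
time: 26.42
tcp_pos: [0.5748, 0.0904, 0.2133]
eef_rot: [0.854, 0.521, 0.0, 0.0]
ft_force: [0.2, -0.4, -5.9]
opening: 0.0126
finger_force: 87.7
```

```bash
python3 - <<'E'
from h import *
off(.575,.0908,.212,62.7)
cv2.imwrite("pics/scene9.png",read_camera("scene")[:,:,::-1])
cv2.imwrite("pics/c10.png",cv2.imread("pics/scene9.png"))
E
```

```text
t 26.42 tcp [0.5748 0.0904 0.2133] yaw 62.79 op 0.0126 ff 87.7 ft [ 0.2 -0.4 -5.9] [ 0.    0.06 -0.  ]
tool shift mm [ 0.5 -0.   1.3] z axis [ 0.  0. -1.] turn 0.002
```

View pics/c10.png

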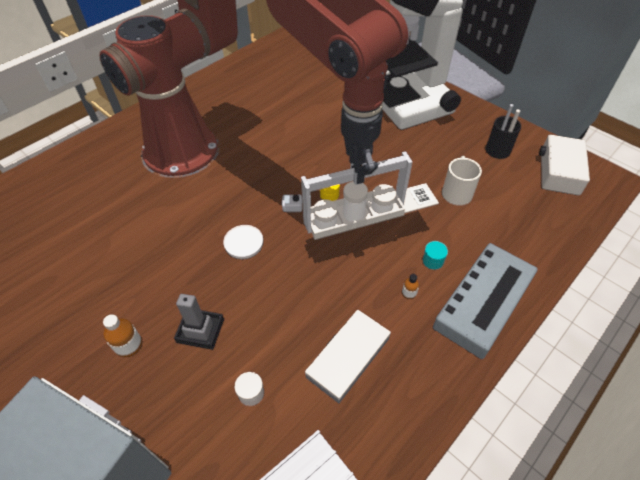

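The carrier hangs level at (358,200) with its three jars in place. The scanner is upright in its dock at (198,322) and the bystanders are where they were, so I'll hand in the job.

```bash
python3 -c "
from station import *
print(finish_job())"
```

```text
the job is handed in; nothing more can be done
None
```

I handed the job in at about 26 s, with no verdict returned: the label was scanned, the scanner stands released in its dock, and the carrier is held level about 10 cm above the desk with all three jars standing.

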